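Take a kiln reading through the lid vent

ROBOT

A 7-joint arm with a two-finger parallel gripper is mounted at the origin on the work surface. World frame = base frame: x ahead of the robot, y to its left, z up, the work surface at z = 0. Lengths are in m, angles in rad, forces in N, time in s.
With the tool pointing down it reaches from about 0.4 to 0.9 m from the base axis. Payload 5.5 kg.
Tool frame: the origin (TCP) lies midway between the tips of the shut fingers; the grasp point (between the pads) lies 19 mm behind it (manip.grip_depth is the distance from the TCP to the grasp point, in m); z points along the fingers, y is the line along which they close (so a half turn about z gives the same grasp; the last joint's range is limited). The gripper opens to 92 mm and grips with 3 to 60 N. Pads are 19 mm wide; open, the fingers measure 130 mm over their backs; the gripper's body (75 mm by 190 mm) begins 47 mm behind the grasp point.
Start: joints at [1.394, 0.501, -0.427, 1.55, 0.221, 1.138, -0.21], TCP at [0.277, -0.588, 0.227] pointing down, gripper open.
Joint ranges: [-2.88, 2.88], [-0.31, 2.03], [-1.54, 1.56], [0.2, 2.42], [-1.41, 4.55], [0.19, 2.02], [-2.57, 2.57]. Speed limits (rad/s): [2.57, 2.57, 3.14, 3.14, 3.14, 3.14, 3.14].

INTERFACE

Orientations are given as a unit quaternion [x, y, z, w].
In Python, from bench import manip, effector, viewer gives the robot as it stands. Calls block until the motion is done:
- manip.move_pose(position, orientation): joint-space move of the TCP to a pose.
- manip.servo_line(position, ori=None, vel=0.15): straight line of the TCP; ori=None keeps the orientation; vel is the mean speed in m/s.
- manip.movej(angles): joint-space move.
- effector.open_jaws() and effector.close(f_grip=None): open the fingers fully, or close them until they stop; f_grip is the grip in N (None keeps the last).
- manip.sleep(seconds).
- manip.solve_ik(position, orientation): joint angles nearest the present ones, or None.
- viewer.get_image(name): name is "scene" or "top"; returns the picture (400x640x3 uint8, red, green, blue); there is no depth.
- viewer.get_calibration(name): a dict with "vfov" (degrees; the focal length in pixels is half the picture's height over the tangent of half this angle, whatever the lens; pixels are square), "cx", "cy" (the principal point, pixels), "eye" and "attitude" of the camera in the world. Camera axes: x right, y down, z forward; pixel columns grow to the right and rows downward; lengths in m; the calibration is good to about 2 mm. A picture is of the moment at which its call begins. get_calibration takes no time and is no camera call.
A pose or a line that the arm cannot do raises manip.PlanningError and nothing moves.
- manip.hand_in(): hands the job in; it is judged then, once.
Readings, each from a call of its own:
- manip.current_clock(): time.
- manip.current_q(): joint angles.
- manip.current_joint_velocities(): joint speeds.
- manip.current_tau(): joint torques, N m.
- manip.current_tool_pos(): TCP position.
- manip.current_tcp_rot(): TCP orientation.
- manip.current_force(): force on the tool from outside, world axes, zero at the start.
- manip.current_wrist_torque(): the same for the moment, N m.
- manip.current_finger_gap(): finger opening in m.
- manip.current_gripper_force(): force on a finger pad.
Only numpy, scipy, OpenCV 4.12 (cv2) and the standard library are available. Lean on these libraries where they do the work, as an engineer would, in place of code of your own. Each camera call takes 0.05 s, during which the arm holds its last target. There are 200 camera calls.

TASK

Cut the power to the bench kiln by pressing the red stop plunger on its grey control box fully home and letting it spring back up. Then lift the temperature probe by its handle out of its rest and lower its steel sheath through the vent hole in the kiln lid, without touching the kiln with it, until the yellow depth ring on the sheath is level with the top of the lid. Finish still holding the probe there, still, upright and centred in the hole, and leave the other tools on the bench where they are.

Things in the scene. Friction and masses are not known exactly. Their poses are not given: they have to be found in the camera images.
- stop (a joint): travel of the red stop plunger in m: 0 when up, 0.008 when fully home against its stop; it moves straight down, needs 3 N to start and 10 N at the stop, and springs back up when let go
- stop_top (a point): centre of the top face of the red mushroom-shaped stop plunger (head 36 mm across, 11 mm thick, top 87 mm above the bench when up) in the middle of the top of the grey control box (115 mm front to back x 95 mm wide, 60 mm high, fixed); the point goes down with the plunger
- kiln: small round bench kiln, fixed: aluminium jacket 150 mm across with an off-white fibre lid, the flat lid top 120 mm above the bench; a lid handle with a dark wooden grip sticks out in front (its -x) to 113 mm from the axis, at 101 mm height, and a lid hinge at the back. Origin on the kiln's axis at bench level, z up
- vent (a point): centre of the mouth of the vent hole in the middle of the kiln lid, level with the lid top (120 mm above the bench); the hole is vertical, 20 mm in diameter, 34 mm deep through the lid, with an open chamber 100 mm across below it whose floor is 85 mm below the lid top
- probe: cordless temperature probe, standing in its rest: a straight steel sheath 6 mm in diameter with a black round handle above it. Origin at the sheath's bottom tip, z axis up along the probe. Sheath from 0 to 96 mm, brass ferrule 12 mm across from 96 to 110 mm, handle shoulder 25 mm across from 110 to 120 mm, handle 22 mm across from 120 to 189 mm, orange cap to 195 mm. About 90 g
- depth_ring (a point): centre of the yellow depth ring, a painted band 4 mm wide around the probe's sheath, 60 mm up from the tip
- rest: probe rest, fixed: round dark steel base 90 mm across and 14 mm high with an upright steel tube 21 mm outside, 15 mm inside, its rim 128 mm above the bench. Origin at the centre of the underside, z up. The probe's sheath hangs inside the tube, its tip 18 mm above the bench, its handle shoulder sitting on the rim
- bench_block: polished steel bench block 75 x 75 x 22 mm, loose; origin at the centre of its underside; leave it alone
- hammer: hammer with a wooden handle, 240 mm long, lying on the bench, loose; origin under the middle of its length, handle towards its -x; leave it alone
- beaker: small silver beaker, 58 mm across and 68 mm high, standing open end up, loose; origin at the centre of its underside; leave it alone
- graver: graver with a mushroom-shaped wooden handle, about 110 mm long and 28 mm high, lying on the bench, loose; origin near the middle of its length at bench level; leave it alone

How it is judged:
By the outcome, as a careful person would: the job done as asked, in the order asked, and still so for the second after the job is handed in, while the arm keeps its last pose, push and grip.
It also fails if it takes over 61 s, if anything falls off the work surface, if the arm or the gripper's body presses on something with over 40 N, if the wrist force passes 120 N, or if a joint passes its speed limit or range.

## Working session

There is one attempt and no reset: what is moved stays moved. The work goes in short steps, each a Python script; the robot and the scene stay as the last script left them, time stands still between calls to the robot, and variables do not carry over. Pictures are saved under pics/ and viewed, at most 10 in all, crops included, and the job is handed in when it is done.

```bash
mkdir -p pics
python3 - <<'E'
from bench import manip, viewer
import cv2
for n in("scene","top"):
    cv2.imwrite(f"pics/{n}0.png",viewer.get_image(n)[:,:,::-1]); print(n,viewer.get_calibration(n))
print(manip.current_tcp_rot(),manip.current_clock(),manip.grip_depth)
E
```

```text
scene {'vfov': 52.27310102241438, 'cx': 322.70348577560475, 'cy': 198.45033653654815, 'eye': array([1.09931855, 0.06496733, 0.96581203]), 'attitude': array([ 0.65325898,  0.71152935, -0.19254672, -0.17292906])}
top {'vfov': 43.305457900521986, 'cx': 317.9893582086665, 'cy': 196.13729874508581, 'eye': array([0.49082068, 0.02257675, 1.09905566]), 'attitude': array([ 0.71453178, -0.69816575,  0.03466941, -0.0284068 ])}
[ 9.75911858e-01  2.18163293e-01 -1.59351454e-04 -8.92834049e-04] 0.1 0.0188
```

View pics/scene0.png

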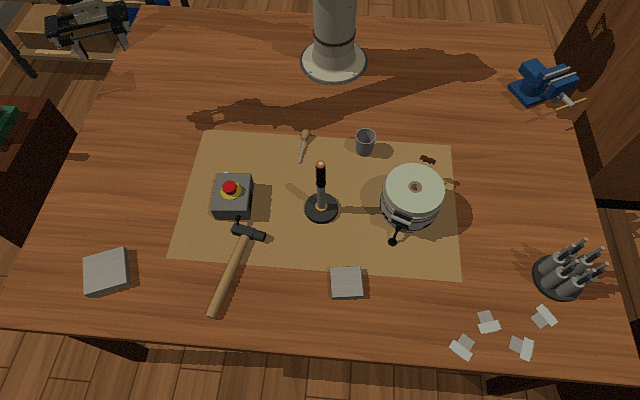

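View pics/top0.png

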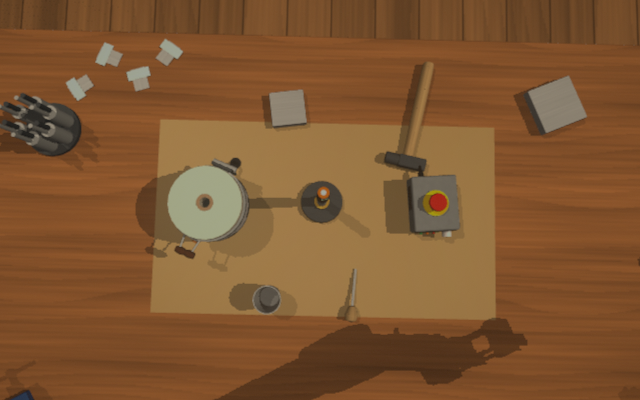

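The scene view shows the stop at (230,187), the probe cap at (321,163) and the vent at (415,187). In the top view they are at (438,202), (323,192) and (205,202). Next I'll take enlarged crops and a first localisation by masks.

```bash
cat > h.py <<'E'
import numpy as np, cv2
from scipy.spatial.transform import Rotation as R
from bench import manip, effector, viewer
def ray(n,uv):
    c=viewer.get_calibration(n); f=200/np.tan(np.radians(c["vfov"])/2)
    d=R.from_quat(c["attitude"]).apply([(uv[0]-c["cx"])/f,(uv[1]-c["cy"])/f,1.]); return np.array(c["eye"]),d/np.linalg.norm(d)
def plane(n,uv,z):
    e,d=ray(n,uv); return e+d*(z-e[2])/d[2]
def tri(a,b):
    A=0;B=0
    for n,uv in (("scene",a),("top",b)):
        e,d=ray(n,uv); P=np.eye(3)-np.outer(d,d); A=A+P; B=B+P@e
    return np.linalg.solve(A,B)
def proj(n,p):
    c=viewer.get_calibration(n); f=200/np.tan(np.radians(c["vfov"])/2)
    q=R.from_quat(c["attitude"]).inv().apply(np.array(p)-c["eye"]); return np.array([f*q[0]/q[2]+c["cx"],f*q[1]/q[2]+c["cy"]])
def blob(mask,box):
    m=np.zeros(mask.shape,np.uint8); x0,y0,x1,y1=box; m[y0:y1,x0:x1]=mask[y0:y1,x0:x1]
    k,l,s,c=cv2.connectedComponentsWithStats(m); i=1+np.argmax(s[1:,4]); return c[i],s[i],(l==i)
E
python3 - <<'E'
from h import *
I={n:cv2.imread(f"pics/{n}0.png") for n in("scene","top")}
T=np.zeros((520,800,3),np.uint8)
for j,(n,cs) in enumerate({"scene":[(230,187),(321,180),(415,187)],"top":[(438,202),(323,197),(205,202)]}.items()):
    for i,(x,y) in enumerate(cs):
        c=I[n][y-32:y+32,x-32:x+32] ; T[j*260:j*260+256,i*266:i*266+256]=cv2.resize(c,None,fx=4,fy=4,interpolation=0)
cv2.imwrite("pics/crop.png",T)
red={}
for n,b in(("scene",(210,170,250,205)),("top",(415,180,460,225))):
    h=cv2.cvtColor(I[n],cv2.COLOR_BGR2HSV); m=((h[...,0]<6)|(h[...,0]>174))&(h[...,1]>180)&(h[...,2]>90)
    c,s,_=blob(m.astype(np.uint8),b); red[n]=c; print(n,"red",c,s,plane(n,c,.087))
for n,b in(("scene",(375,150,455,225)),("top",(160,155,255,250))):
    h=cv2.cvtColor(I[n],cv2.COLOR_BGR2HSV); m=(h[...,1]<70)&(h[...,2]>150)
    c,s,l=blob(m.astype(np.uint8),b)
    ct=max(cv2.findContours(l.astype(np.uint8),0,1)[0],key=cv2.contourArea); e=cv2.fitEllipse(cv2.convexHull(ct)); print(n,"lid",s,e,plane(n,e[0],.12))
for n,b in(("scene",(312,155,330,172)),("top",(312,180,335,205))):
    h=cv2.cvtColor(I[n],cv2.COLOR_BGR2HSV); m=(h[...,0]<16)&(h[...,1]>120)&(h[...,2]>130)
    c,s,_=blob(m.astype(np.uint8),b); print(n,"cap",c,s,plane(n,c,.21))
E
```

```text
scene red [228.83846154 186.2       ] [222 181  15  12 130] [ 0.57847016 -0.22426152  0.087     ]
top red [437.59722222 201.75925926] [430 194  16  17 216] [ 0.57577693 -0.2271448   0.087     ]
scene lid [ 386  163   59   50 2164] ((414.740478515625, 187.42535400390625), (49.048377990722656, 59.35812759399414), 106.26007080078125) [0.56377404 0.23826484 0.12      ]
top lid [ 168  166   73   73 3932] ((204.20883178710938, 202.08737182617188), (71.92695617675781, 73.42349243164062), 56.20753479003906) [0.56167522 0.23586263 0.12      ]
scene cap [319.88372093 163.60465116] [316 160   9   8  43] [0.57525248 0.00882914 0.21      ]
top cap [323.04225352 192.22535211] [318 187  11  11  71] [0.57762771 0.00680105 0.21      ]
```

View pics/crop.png

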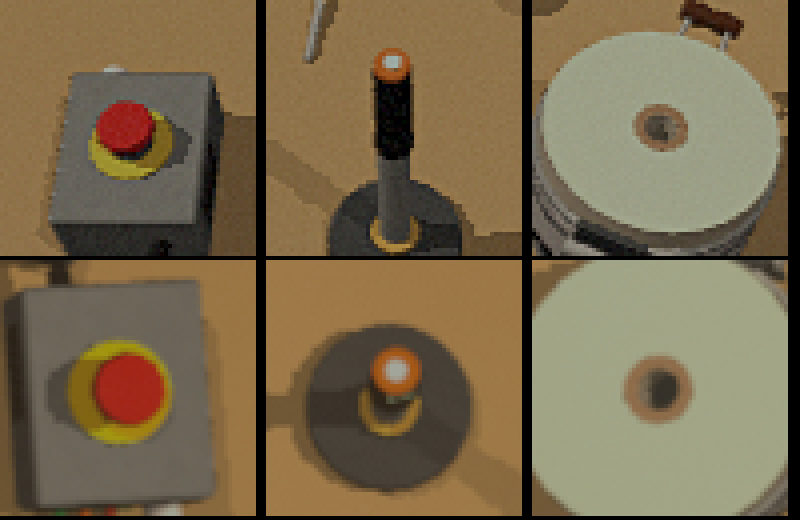

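The crops show the red plunger, the orange-rimmed probe cap and the vent clearly. The two cameras agree to about 2–3 mm, so I average them. Next, press the stop.

Run:
```python
from h import *
q=[1,0,0,0]
effector.close(10)
manip.move_pose([.577,-.2257,.13],q)
manip.servo_line([.577,-.2257,.091],vel=.1)
f0=manip.current_force()[2]; print(manip.current_clock(),f0)
z=.088
while z>.073:
    manip.servo_line([.577,-.2257,z],vel=.03)
    f=manip.current_force()[2]-f0; print(round(z,4),manip.current_tool_pos().round(4) if hasattr(manip.current_tool_pos(),'round') else manip.current_tool_pos(),round(f,1))
    if abs(f)>20: break
    z-=.001
manip.sleep(.2)
print(manip.current_force(), manip.current_tool_pos())
manip.servo_line([.577,-.2257,.13],vel=.1)
cv2.imwrite("pics/t1.png",viewer.get_image("scene")[:,:,::-1])
manip.servo_line([.577,-.2257,.2],vel=.25)
print(manip.current_clock(),manip.current_finger_gap())
```

```text
3.825 -0.05104698114226264
0.088 [ 0.5772 -0.2257  0.0883] 0.1
0.087 [ 0.5774 -0.2258  0.0874] 2.0
0.086 [ 0.5774 -0.2258  0.0864] 4.5
0.085 [ 0.5774 -0.2258  0.0853] 4.9
0.084 [ 0.5774 -0.2258  0.0843] 6.0
0.083 [ 0.5774 -0.2258  0.0834] 6.2
0.082 [ 0.5774 -0.2258  0.0825] 6.4
0.081 [ 0.5775 -0.2258  0.0816] 6.6
0.08 [ 0.5774 -0.2258  0.0807] 9.2
0.079 [ 0.5775 -0.2258  0.0798] 9.2
0.078 [ 0.5775 -0.2258  0.0793] 11.6
0.077 [ 0.5776 -0.2258  0.0792] 18.5
0.076 [ 0.5776 -0.2259  0.0791] 24.1
[-6.10813466  3.40237021 24.22881936] [ 0.57761356 -0.22581709  0.07909875]
8.45 0.0005624143320249932
```

Run:
```python
from h import *
q=[1,0,0,0]; p=np.array([.5765,.0078])
effector.open_jaws()
manip.servo_line([.577,-.2257,.27],vel=.25)
manip.move_pose([*p,.27],q)
s=viewer.get_image("scene")[:,:,::-1]; h=cv2.cvtColor(s,cv2.COLOR_BGR2HSV)
m=((h[...,0]<6)|(h[...,0]>174))&(h[...,1]>180)&(h[...,2]>90)
print("red now",blob(m.astype(np.uint8),(210,170,250,205))[:2])
manip.servo_line([*p,.166],vel=.12)
f0=manip.current_force(); effector.close(20); manip.sleep(.3)
print(manip.current_tool_pos(),manip.current_finger_gap(),manip.current_gripper_force(),f0,manip.current_force())
cv2.imwrite("pics/t2.png",s); cv2.imwrite("pics/t3.png",viewer.get_image("scene")[:,:,::-1]); print(manip.current_clock())
```

```text
red now (array([228.7761194 , 186.32835821]), array([222, 181,  15,  12, 134], dtype=int32))
[0.57649585 0.00785053 0.16598603] 0.021903938770663524 19.99985083937645 [ 0.22903397  0.2782027  -0.45066355] [ 0.18190981 -0.16280871  0.48401862]
13.775
```

View pics/t3.png

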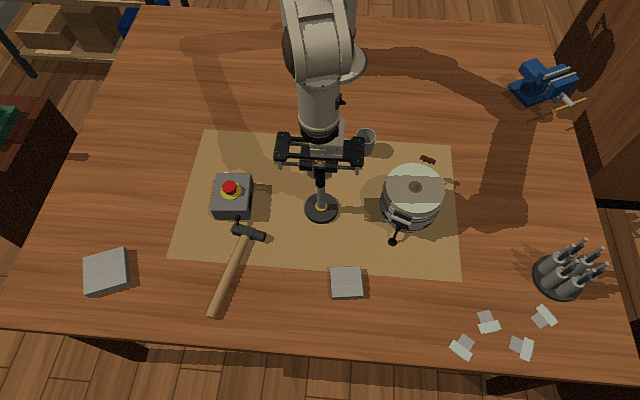

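The plunger is back up, with its centroid unchanged at (229,186). The handle at (320,170) is gripped with a 21.9 mm gap. Now lift, carry to above the vent and look.

Run:
```python
from h import *
effector.close(30)
manip.servo_line([.5765,.0078,.2],vel=.06)
manip.servo_line([.5765,.0078,.315],vel=.15)
manip.servo_line([.5627,.2371,.315],vel=.12); manip.sleep(.4)
s=viewer.get_image("scene")[:,:,::-1]; t=viewer.get_image("top")[:,:,::-1]
cv2.imwrite("pics/s4.png",s); cv2.imwrite("pics/u4.png",t)
print(manip.current_tool_pos(),manip.current_tcp_rot(),manip.current_finger_gap(),manip.current_force(),manip.current_clock())
for z in(.167,.227,.12): print(proj("scene",[.5627,.2371,z]),proj("top",[.5627,.2371,z]))
a=cv2.resize(s[110:240,365:465],None,fx=4,fy=4,interpolation=0); b=cv2.resize(t[140:270,145:245],None,fx=4,fy=4,interpolation=0)
cv2.imwrite("pics/c4.png",np.hstack([a,b]))
```

```text
[0.56271598 0.23708    0.31501436] [ 9.99999999e-01 -3.37172253e-05  3.27843478e-05 -8.95539824e-06] 0.021527163211349346 [-0.54853745  0.22798421 -0.80237492] 18.1917
[418.05630619 176.45133777] [198.10579403 199.55999653]
[423.42100716 161.5735728 ] [190.24414268 196.71346438]
[414.24679788 187.01613337] [203.59430686 201.54726709]
```

View pics/c4.png

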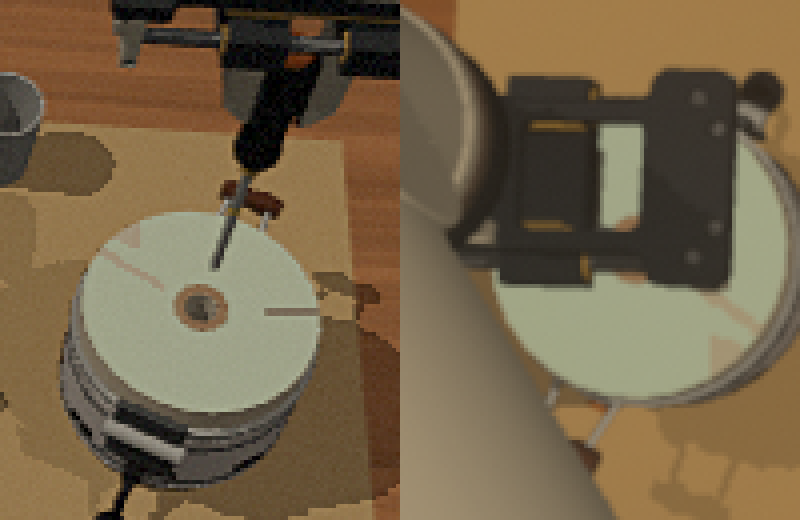

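The tip is at scene (418.5,177.0), against (418.1,176.5) predicted for a centred probe. The lid centre shows the same half-pixel shift, so the alignment is within about 1 mm. I'll lower the tip to just above the lid and measure the sheath and vent more finely.

Run:
```python
from h import *
manip.servo_line([.5627,.2371,.276],vel=.1); manip.sleep(.3)
s=np.mean([viewer.get_image("scene")[:,:,::-1].astype(float) for _ in range(4)],0).astype(np.uint8)
cv2.imwrite("pics/s5.png",s)
o=cv2.imread("pics/scene0.png"); h=cv2.cvtColor(o,cv2.COLOR_BGR2HSV)
m=np.zeros(o.shape[:2],np.uint8); m[176:199,402:428]=(((h[...,1]>75)|(h[...,2]<135))[176:199,402:428])
c=max(cv2.findContours(m,0,1)[0],key=cv2.contourArea); e=cv2.fitEllipse(c)
print("vent",e,plane("scene",e[0],.12), "lid-based .56377 .23826")
g=cv2.cvtColor(s,cv2.COLOR_BGR2GRAY).astype(float)
# sheath centroid per row against bright lid
for z in(.128,.138,.148,.158,.168,.188,.2): 
    u,v=proj("scene",[.5627,.2371,z]); r=int(round(v)); c0=int(round(u))
    w=g[r,c0-5:c0+7]; d=np.clip(np.median(w)*.0+np.max(w)-w-15,0,None)
    print(z,(round(u,2),round(v,2)),r,round((d*np.arange(c0-5,c0+7)).sum()/d.sum(),2),w.astype(int))
print(manip.current_tool_pos(),manip.current_clock())
cv2.imwrite("pics/c5.png",cv2.resize(s[140:210,385:445],None,fx=8,fy=8,interpolation=0))
```

```text
vent ((414.9120788574219, 186.45608520507812), (10.62947940826416, 12.925687789916992), 106.21894073486328) [0.56095643 0.23875142 0.12      ] lid-based .56377 .23826
0.128 (np.float64(414.87), np.float64(185.28)) 185 413.96 [ 96  79  73  72  79  60  61  96 126 111 104 129]
0.138 (np.float64(415.67), np.float64(183.07)) 183 415.53 [105 118 105 100  83  51  82 103 101 126 159 160]
0.148 (np.float64(416.48), np.float64(180.83)) 181 415.37 [139 133 121 103 100  73  44 136 165 164 160 159]
0.158 (np.float64(417.3), np.float64(178.54)) 179 417.31 [159 159 161 168 119  65  49 162 163 159 158 158]
0.168 (np.float64(418.14), np.float64(176.22)) 176 418.35 [158 159 159 167 117  68  40 150 163 159 159 157]
0.188 (np.float64(419.87), np.float64(171.43)) 171 420.21 [157 159 161 163 107  58  60 161 163 160 158 158]
0.2 (np.float64(420.93), np.float64(168.48)) 168 421.32 [159 158 163 168 117  63  40 160 163 159 159 158]
[0.56277183 0.23711792 0.27620399] 19.2333
```

View pics/c5.png

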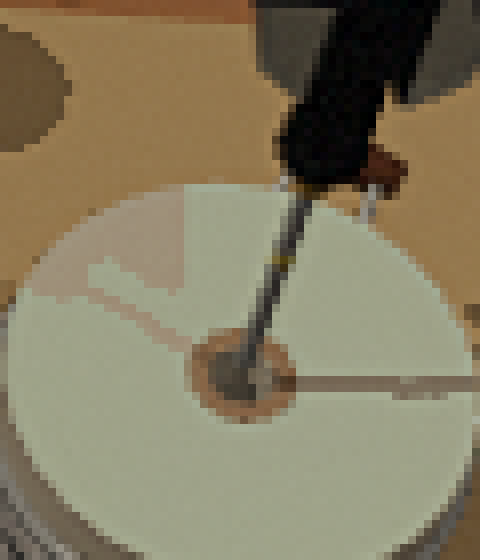

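Run:
```python
from h import *
E={}
for n,(x0,y0,x1,y1) in {"scene":(400,174,430,201),"top":(190,188,220,217)}.items():
    o=cv2.imread(f"pics/{n}0.png"); lab=cv2.cvtColor(o,cv2.COLOR_BGR2LAB).astype(float)[y0:y1,x0:x1]
    d=np.linalg.norm(lab-np.median(lab.reshape(-1,3),0),axis=2); d=cv2.resize(d,None,fx=8,fy=8,interpolation=cv2.INTER_LINEAR)
    for th in(15,20,25):
        c=max(cv2.findContours((d>th).astype(np.uint8),0,1)[0],key=cv2.contourArea); e=cv2.fitEllipse(cv2.convexHull(c))
        uv=(np.array(e[0])+.5)/8-.5+[x0,y0]; print(n,th,uv,np.array(e[1])/8,plane(n,uv,.12))
        E[n]=uv
print("tri",tri(E["scene"],E["top"]))
s=cv2.imread("pics/s5.png"); hs=cv2.cvtColor(s,cv2.COLOR_BGR2LAB).astype(float)
b=np.clip(hs[166:177,415:426,2]-142,0,None); yy,xx=np.mgrid[166:177,415:426]; print("yellow",(b*xx).sum()/b.sum(),(b*yy).sum()/b.sum(),b.astype(int))
print("expect surf",proj("scene",[.5627+.002,.2371,.1882]))
# stop check of cap in each view: red top centre vs arm not available
```

```text
scene 15 [414.81370449 186.50572014] [12.49342251 14.8900032 ] [0.56111905 0.2385095  0.12      ]
scene 20 [414.80880928 186.51357746] [12.1573801 14.4632206] [0.56114263 0.23849706 0.12      ]
scene 25 [414.8342371  186.51367092] [11.9749403  14.14251041] [0.56113775 0.23855864 0.12      ]
top 15 [204.05811214 201.97234631] [17.78261375 18.17049217] [0.56189254 0.23616463 0.12      ]
top 20 [204.08133125 201.97028446] [17.40851593 17.64624023] [0.56189762 0.23611976 0.12      ]
top 25 [204.08368492 201.96835613] [16.98458099 17.30230904] [0.56190149 0.23611535 0.12      ]
tri [0.56183948 0.23716611 0.12081507]
yellow 419.6607142857143 172.05357142857142 [[ 0  0  0  0  0  0  0  0  0  0  0]
 [ 0  0  0  0  0  0  0  0  0  0  0]
 [ 0  0  0  0  0  0  0  0  0  0  0]
 [ 0  0  0  0  0  0  0  0  0  0  0]
 [ 0  0  0  0  0  0  0  0  0  0  0]
 [ 0  0  0  0  2  0  0  0  0  0  0]
 [ 0  0  0  6 16 16 11  0  0  0  0]
 [ 0  0  0  0  0  5  0  0  0  0  0]
 [ 0  0  0  0  0  0  0  0  0  0  0]
 [ 0  0  0  0  0  0  0  0  0  0  0]
 [ 0  0  0  0  0  0  0  0  0  0  0]]
expect surf [419.91148274 172.11057229]
```

Run:
```python
from h import *
p=np.array([.5613,.2379])
manip.servo_line([*p,.276],vel=.03); manip.sleep(.2)
f0=manip.current_force()
for z in(.262,.248,.228,.21,.208):
    manip.servo_line([*p,z],vel=.06)
    f=manip.current_force()-f0; print(z,f.round(2))
    if np.linalg.norm(f)>3: break
manip.sleep(.5)
print(manip.current_tool_pos(),(manip.current_force()-f0).round(2),manip.current_finger_gap(),manip.current_clock())
s=np.mean([viewer.get_image("scene")[:,:,::-1].astype(float) for _ in range(4)],0).astype(np.uint8)
cv2.imwrite("pics/s6.png",s); cv2.imwrite("pics/c6.png",cv2.resize(s[145:205,385:445],None,fx=9,fy=9,interpolation=0))
g=cv2.cvtColor(s,cv2.COLOR_BGR2GRAY).astype(int)
for r in range(174,194): print(r,g[r,405:428])
print([proj("scene",[*p,z]).round(2) for z in(.12,.14,.156,.17)])
```

```text
0.262 [ 0.44 -0.41  0.9 ]
0.248 [1.24 1.11 0.09]
0.228 [0.2  0.13 0.28]
0.21 [ 0.58 -0.67  0.61]
0.208 [ 0.75  0.59 -0.22]
[0.56131256 0.23790246 0.2080373 ] [ 0.42 -0.2   1.29] 0.021434121713421374 22.1333
174 [146 146 146 146 145 145 147 150 129  50   0   6   5   6   6   3  10   4
   2   0 169 167 161]
175 [147 146 144 144 145 145 146 149 161  74   2  10   2   6   5  14   6   5
   3  35 165 165 160]
176 [146 145 147 145 147 144 145 148 159  73   0  15   6   7   5   3   4   3
   0  33 161 163 159]
177 [145 145 144 146 146 146 146 146 154 104  31   0   8   9  17  10   5   2
  11 127 163 161 158]
178 [146 146 147 146 146 146 146 146 149 161 112  37   0   3   1   1   5   0
 128 168 163 160 158]
179 [145 145 145 146 144 145 147 145 148 155 132  74  22   1  11  18  90  89
 162 164 160 158 158]
180 [145 145 145 145 144 161 164 151 150 154 148  80  65  51 106 158 175 171
 164 160 160 159 158]
181 [145 145 146 145 147 162 141 136 122  94 105  81  45 131 157 154 161 161
 160 159 158 158 159]
182 [145 147 148 148 149 140 107 103 106 109  95  66  63 104 136 147 160 161
 160 158 159 159 157]
18
[... 487 characters left out ...]
 110]
188 [158 159 161 144 110 105  98  64  79  69  61  51 110  62 112 112 120 166
 169 165 166 169 123]
189 [157 159 161 164 145 111 110  86  44  45  55  50  60  74 103 106 111 157
 161 161 160 161 164]
190 [159 158 159 161 166 116 102 107  99  98  88  83 106 110 107 102 131 159
 161 159 159 159 160]
191 [160 159 158 158 161 165 145 113 106 109 108 109 107 103 123 137 160 162
 158 159 157 158 158]
192 [158 157 159 158 160 161 164 155 132 123  87 114 135 132 160 163 160 158
 158 158 158 158 158]
193 [158 158 159 158 157 159 160 162 164 164 166 166 164 162 162 158 159 158
 159 158 158 159 158]
[array([414.56, 186.55]), array([416.15, 182.16]), array([417.46, 178.53]), array([418.64, 175.27])]
```

View pics/c6.png

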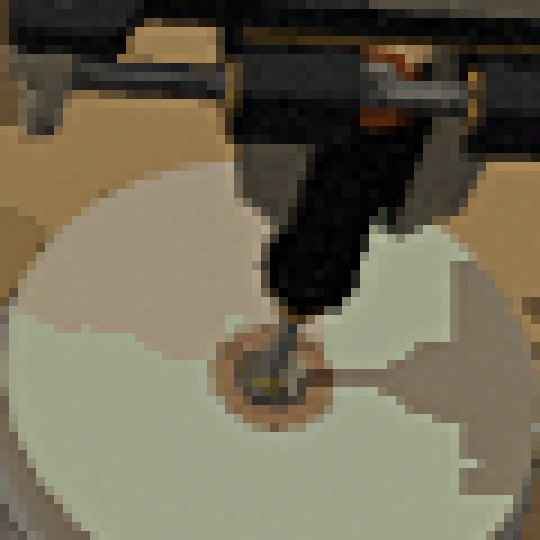

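The yellow ring sits at (414.2,186.9), inside the vent whose ellipse is centred at (414.8,186.5). The sheath line crosses that centre to within about 0.1 px. The ring height is nominal, and the force change is only about 1 N.

Run:
```python
from bench import manip
manip.sleep(.5); print(manip.current_tool_pos(),manip.current_joint_velocities()); print(manip.hand_in())
```

```text
[0.56129758 0.23787856 0.20799484] [-0.00140946 -0.00142509 -0.00045213 -0.0002014  -0.00041421 -0.00059781
 -0.00122076]
the job is handed in; nothing more can be done
None
```

I pressed the stop fully home and saw it spring back up. The probe is held still and upright in the vent with its depth ring level with the lid top, centred to about 1 mm (x is the less certain direction), and the job is handed in; the verdict isn't reported back to me.

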